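# Trim the plate press and bring its foot down

## Task

Get the bench plate press ready on the well plate. First, with its foot still up, turn the sunken black trim knob on top of the head clockwise until its white pointer line faces the white dot on the rim, and let go of it. Then swing the red lift lever under the wire guard down gently, only until you feel the foot come to rest on the plate, and leave it there; keep the knob on its dot, and do not shift the plate or the things around the press.

Things in the scene. Friction and masses are not known exactly. Their poses are not given: they have to be found in the camera images.
- head: White head of the plate press, 130 mm long (x), 120 wide (y), 100 high, fixed during the work on a column at its +x end. Origin: centre of its underside; x points from the lever end to the column, z up. It stands at a new place, heading and height each time (underside 56 to 66 mm above the bench). In its top face is a round well 76 mm wide, 28 mm deep, centred at x = +5 mm, y = 0.
- guard_edge (a point): Middle of the front cross wire of the wire guard: seven level wires 6 mm thick, 18 mm apart, jut 92 mm from the head's -x end, 3 mm below its top face; the cross wire (120 mm, along y) joins their ends. No finger fits between them. Reach the lever below it from the -x side, with the tool leaning about 35 to 50 degrees from vertical, its tip pointing forward (+x) and down.
- dot (a point): White dot in a black ring, 9 mm wide, on the head's top face beside the well, 44 mm from the knob's axis.
- trim (a joint): Angle of the trim knob in rad, 0 to 2.4, growing clockwise seen from above. At 1.5 the white pointer line faces the white dot; at 0 it points 0.9 rad anticlockwise from the head's -x direction. It starts between 0.1 and 0.6, turns with a light friction of 0.03 N m and stays where it is left.
- trim_grip (a point): Point on the knob's axis at the top of its grip bar, 4 mm below the rim of the well. The black bar is 36 mm long, 12 wide and 20 high, on a disc 38 mm wide and 4 mm thick on the well's floor; pinch it across its 12 mm. x axis of this point: along the bar, to the end with the white pointer line; z up.
- lift (a joint): Lever angle in rad: 0 raised (0.44 rad above level), growing as it is swung down, 0.95 at most. Starts at 0 to 0.15 and stays where left: friction takes about 2 N at the red bar. Each rad lowers the foot 30 mm. The foot meets the plate at about 0.33 to 0.67, depending on the head's height; there the lever stops hard, and the plate is pressed with about 2.3 times the push on the red bar.
- lift_bar (a point): Centre of the red cross bar at the free end of the lever, 14 mm thick, 46 mm long, lying along the head's y. Push it down from above.
- lift_pivot (a point): Pivot of the lever, 70 mm from the centre of the red bar; the lever swings in the head's x-z plane and points to the head's -x side.
- foot: Press foot under the head, a pad 60 by 90 mm, 8 mm thick, on a stem; it moves only up and down, driven by the lever. Origin: centre of the pad's underside.
- foot_pad (a point): Centre of the underside of the foot.
- plate: Loose white well plate with blue wells, 85.5 by 127.8 by 16 mm, lying in a shallow nest on the base of the press; origin: centre of its underside, 20 mm above the bench.
- plate_top (a point): Centre of the plate's top face, 16 mm above its origin; z up.
- press: Grey base of the press, fixed, 235 (x) by 170 (y) by 20 mm high, from 95 mm before its origin to 140 mm behind it; the column, 40 by 80 mm, rises at x = +110 mm to 185 mm above the bench. Origin: on the bench, under the middle of the plate; axes parallel to the head's.
- tip_box: Bystander: orange tip box with a clear lid, 84 by 124 by 65 mm, origin under its centre. Leave alone.
- tube_rack: Bystander: white tube rack, 70 by 130 mm, 64 mm high with its tubes, origin under its centre. Leave alone.
- reagent: Bystander: amber bottle, 60 mm wide, 110 mm high, origin under its centre. Leave alone.

How it is judged (in metres and radians):
On the way, in this order (a step that is already met when the one before it is completed fails the run):
1. the trim pointer is at the white dot, within 0.16 rad, and the knob is let go, with the lever still raised (value of joint trim between 1.34 and 1.66 rad and value of joint lift below 0.22 rad and contact force between the fingers and head below 0.1 N), for 0.2 s.
2. the foot is brought down and touches the plate (contact force between foot and plate above 0.5 N), for 0.1 s.
At the end, for the whole second after the job is handed in: The foot rests on the plate (within 1.2 mm) and is still, the trim pointer is within 0.16 rad of the dot (joint 1.34 to 1.66) and the plate has moved less than 10 mm (z of foot_pad in the frame of plate_top below 0.0012 m and value of joint trim between 1.34 and 1.66 rad and distance of plate from where it was at the start of the episode below 0.01 m and linear speed of foot below 0.01 m/s); the robot touches nothing.
It fails at once if the plate is pressed with more than 60 N (contact force between foot and plate above 60 N).
It fails at once if the tip box, tube rack or bottle is shifted by more than 30 mm (distance of any of tip_box, tube_rack, reagent from where it was at the start of the episode above 0.03 m).
It also fails if it takes over 67 s, if anything falls off the work surface, if the arm or the gripper's body presses on something with over 40 N, if the wrist force passes 120 N, or if a joint passes its speed limit or range.

## Robot

A 7-joint arm with a two-finger parallel gripper is mounted at the origin on the work surface. World frame = base frame: x ahead of the robot, y to its left, z up, the work surface at z = 0. Lengths are in mm, angles in rad, forces in N, time in s.
With the tool pointing down it reaches from about 400 to 875 mm from the base axis. Payload 4.4 kg.
Tool frame: the origin (TCP) lies between the finger pads; the fingertips stand ctrl.finger_overhang ahead of it and the grasp point (between the pads) lies 11 mm behind it (ctrl.finger_overhang is the distance from the TCP to the fingertips, in mm); z points along the fingers, y is the direction in which the jaws open and shut (so a half turn about z gives the same grasp; the last joint's range is limited). The gripper opens to 85 mm and grips with 20 to 120 N. Pads are 22 mm wide; open, the fingers measure 114 mm over their backs; the gripper's body (76 mm by 85 mm) begins 54 mm behind the grasp point. The pads swing forward as they close: fully open they stand 13 mm farther back than shut.
Start: joints at [1.151, 0.628, 0.038, 1.517, -0.027, 0.996, -0.02], TCP at [225.23, -609.745, 239.313] pointing down, gripper open.
Joint ranges: [-3.06, 3.06], [-0.37, 2.12], [-1.25, 1.32], [0.18, 2.47], [-1.1, 4.24], [0.23, 1.98], [-2.94, 2.94]. Speed limits (rad/s): [2.57, 2.57, 3.14, 3.14, 3.14, 3.14, 3.14].

## Interface

Orientations are given as [roll, pitch, yaw] about the fixed x, y, z axes, in that order (R = Rz(yaw) Ry(pitch) Rx(roll)).
In Python, from cell import ctrl gives the robot as it stands. The module is installed in compiled form; this text tells all that it offers.
- The arm moves only by the tool step_arm, never from a script. Its argument "deltas" is a list that holds one entry, the list of rows, each a list of 7 numbers: the opening, from 0 (shut) to 1 (fully open), then the shift along the world's x, y, z in mm, then the turn, a rotation vector about the world's x, y, z in rad. In form: [[[grip, tx, ty, tz, rx, ry, rz], ...]]. A call has 1 to 10 rows; each row shifts and turns the commanded pose from where the row before left it; what a row does not reach is not made up. A row lasts 1/12 s, in which the tool goes at most 41.7 mm and 7.16 degrees, less where a joint would pass 70% of its speed; a pose out of reach is approached as far as the arm can. A call is refused whole if a number of a shift passes 41.7 or a number of a turn 0.125, either way. A call with a gripper value outside its range is refused whole. The fingers move at their own pace and stop on an object; the grip force is fixed at half the most. Time passes only in rows, so rows that do not move let the fingers close. It gives the time, the measured TCP pose, the force and the opening at its end, in the units of the state.
- ctrl.read_state(): the state, without advancing time (a new reading comes with each control period).
- ctrl.get_image(name): name is "side" or "top"; returns (picture, depth): 480x640x3 uint8, red, green, blue; 480x640 float32, mm along the optical axis (not along the pixel's ray), 0 where there is no reading.
- ctrl.camera_info(name): a dict with "intrinsics" (3x3 intrinsics, pixels), "rvec" (rotation vector, rad) and "tvec" (3), from world to camera coordinates, as OpenCV has them. Camera axes: x right, y down, z forward; pixel columns grow to the right and rows downward; lengths in mm; the calibration is good to about 2 mm. A picture is of the moment at which its call begins. camera_info takes no time and is no camera call.
- ctrl.finish_job(): hands the job in, once; it reports no verdict.
The state is a dict: "clock": time; "qpos": joint angles; "qd": joint speeds; "tau": joint torques, N m; "eef_pos": TCP position; "tool_rot": TCP orientation; "force": force on the tool from outside, world axes, zero at the start; "torque": the same for the moment, N m; "width": finger opening in mm.
Only numpy, scipy, OpenCV 4.12 (cv2) and the standard library are available. Lean on these libraries where they do the work, as an engineer would, in place of code of your own. Each camera call takes 0.05 s, during which the arm holds its last target.

## Working session

There is one attempt and no reset: what is moved stays moved. The work goes in short steps, Python scripts to look and compute and a tool call to move; the robot and the scene stay as the last step left them, time stands still between calls to the robot, and variables do not carry over. Pictures are saved under pics/ and viewed, and the job is handed in when it is done.

Besides the shell and the picture viewer there is one more tool, called after "Request:" as name(argument=value, ...) on one line, values as JSON. step_arm: Moves the arm, as the interface text tells. Its arguments: {"type":"object","properties":{"deltas":{"type":"array"}},"required":["deltas"]}

```bash
mkdir -p pics; cat > h.py <<'E'
import numpy as np,cv2
from cell import ctrl
def cam(n):
    c=ctrl.camera_info(n);K=np.array(c["intrinsics"],float);R=cv2.Rodrigues(np.array(c["rvec"],float))[0];t=np.array(c["tvec"],float).ravel();return K,R,t
def world(n,D):
    K,R,t=cam(n);v,u=np.mgrid[0:480,0:640]
    P=np.stack([(u-K[0,2])/K[0,0]*D,(v-K[1,2])/K[1,1]*D,D],-1)
    return (P-t)@R
def proj(n,p):
    K,R,t=cam(n);q=(R@np.array(p,float)+t);return (K@q)[:2]/q[2]
def ray(n,u,v,z):
    K,R,t=cam(n);d=R.T@np.linalg.inv(K)@np.array([u,v,1.]);c=-R.T@t;return c+d*(z-c[2])/d[2]
E
python3 - <<'E'
from h import *
for n in("side","top"):
    im,D=ctrl.get_image(n);np.savez(f"pics/{n}0.npz",im=im,D=D)
    cv2.imwrite(f"pics/{n}0.png",im[...,::-1]);K,R,t=cam(n);print(n,K.tolist(),(-R.T@t).round(),R[2].round(2))
print(ctrl.read_state(),ctrl.finger_overhang)
E
```

```text
side [[503.5444615465535, 0.0, 318.42062437115686], [0.0, 503.5444615465535, 227.1129197005341], [0.0, 0.0, 1.0]] [ 294. -579.  720.] [ 0.3   0.68 -0.68]
top [[615.6977010444522, 0.0, 328.12881219361265], [0.0, 615.6977010444522, 240.73147697811214], [0.0, 0.0, 1.0]] [ 341.   56. 1414.] [ 0.19 -0.02 -0.98]
{'clock': 0.1, 'qpos': array([ 1.15119668,  0.62926483,  0.03841866,  1.51826514, -0.02695748,
        0.99626897, -0.0200118 ]), 'qd': array([-7.12794688e-04, -2.76127122e-03,  2.47227191e-04, -1.06907373e-03,
        6.18400285e-04, -6.85889605e-04, -9.84836319e-05]), 'tau': array([ 4.13586458e-03, -5.64524066e+01,  1.23097077e+00, -1.93969899e+01,
        1.14084111e-02,  5.40619396e-03,  3.39804626e-05]), 'eef_pos': array([ 225.04818529, -609.22668747,  238.47421002]), 'tool_rot': array([-3.13990408e+00,  3.76335060e-05,  3.53832193e-01]), 'force': array([0.55894811, 0.27393486, 0.01902166]), 'torque': array([-0.02923473, -0.03674031, -0.00728986]), 'width': 85.47429602000065} 8.0
```

View pics/side0.png

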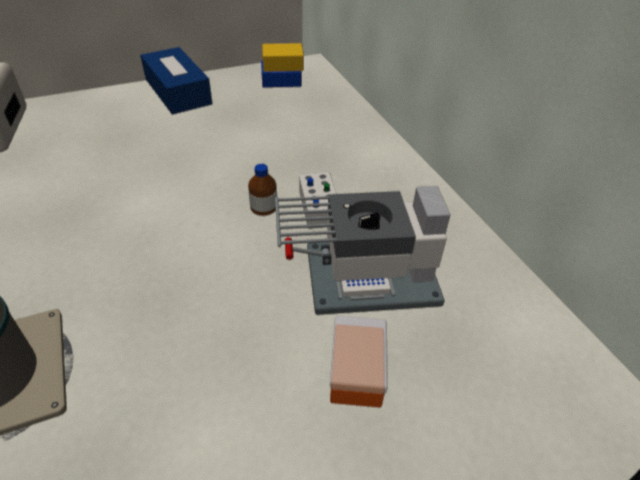

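View pics/top0.png

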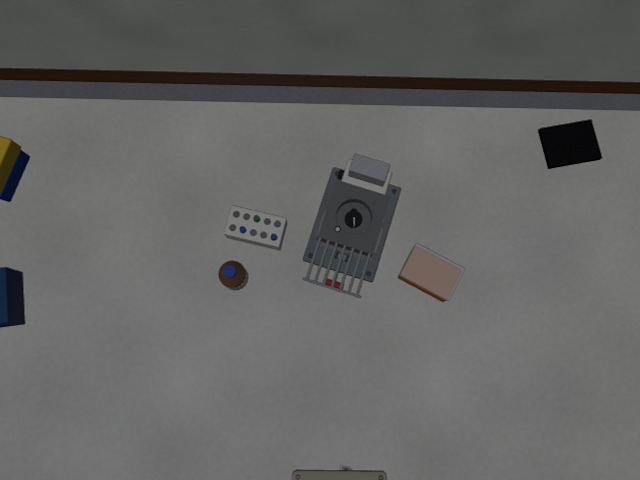

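The side view shows the press at about (370,240) with the red bar at (289,247). In the top view the knob is at (353,217), the dot at (338,229) and the red bar at (333,283). I'll zoom in next.

```bash
python3 - <<'E'
from h import *
for n,(a,b,c,d) in {"side":(260,170,460,320),"top":(280,140,430,310)}.items():
    z=np.load(f"pics/{n}0.npz");im=z["im"][b:d,a:c,::-1];s=4 if n=="side" else 3.5
    im=cv2.resize(im,None,fx=s,fy=s,interpolation=cv2.INTER_CUBIC)
    im=np.clip(im.astype(float)*(1.0 if n=="side" else 1.6),0,255).astype(np.uint8);cv2.imwrite(f"pics/{n}0z.png",im)
    W=world(n,z["D"]);
    Dm=z["D"][b:d,a:c];w=W[b:d,a:c][Dm>0]
    print(n,np.histogram(w[:,2],bins=np.arange(-5,200,5)))
E
```

```text
side (array([4696, 6626,  268,  302, 1539, 1887,  293,  261,  565,  119,  373,
        546,   99,  244,  302,  333,  394,  297,  297,  335,  263,  251,
        244,  247,  236,  227,  261,  490,  433,  745,  392,  516, 3449,
        962,   95,   88,   96,  358,  402,    0]), array([ -5,   0,   5,  10,  15,  20,  25,  30,  35,  40,  45,  50,  55,
        60,  65,  70,  75,  80,  85,  90,  95, 100, 105, 110, 115, 120,
       125, 130, 135, 140, 145, 150, 155, 160, 165, 170, 175, 180, 185,
       190, 195]))
top (array([6848, 7091,  898,  179,  971, 1028,  161,   31,   12,    9,   65,
         62,   73,  453,  414,   60,   51,   34,   20,   55,   40,   19,
         27,   30,   35,   21,  206,  481,  283,  327,  131,  322, 2140,
       1250,   64,   23,   45,  365,  313,   15]), array([ -5,   0,   5,  10,  15,  20,  25,  30,  35,  40,  45,  50,  55,
        60,  65,  70,  75,  80,  85,  90,  95, 100, 105, 110, 115, 120,
       125, 130, 135, 140, 145, 150, 155, 160, 165, 170, 175, 180, 185,
       190, 195]))
```

View pics/side0z.png

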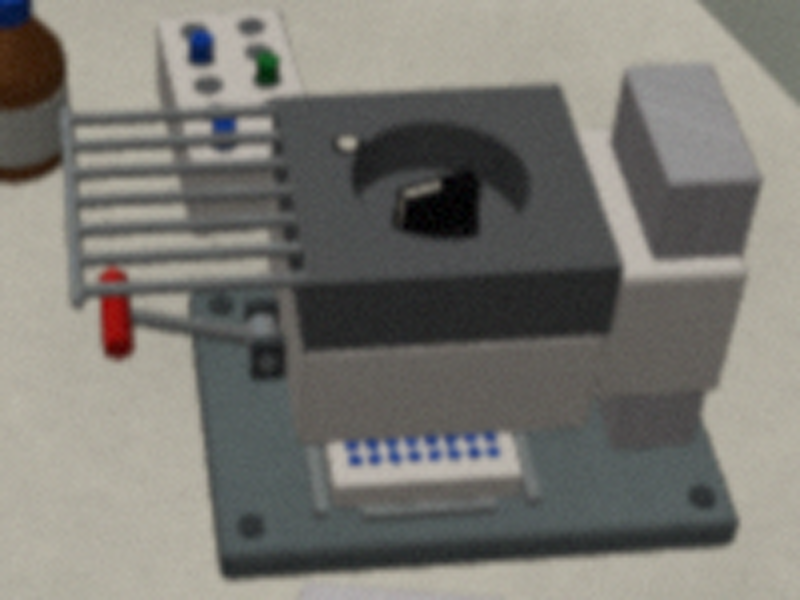

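View pics/top0z.png

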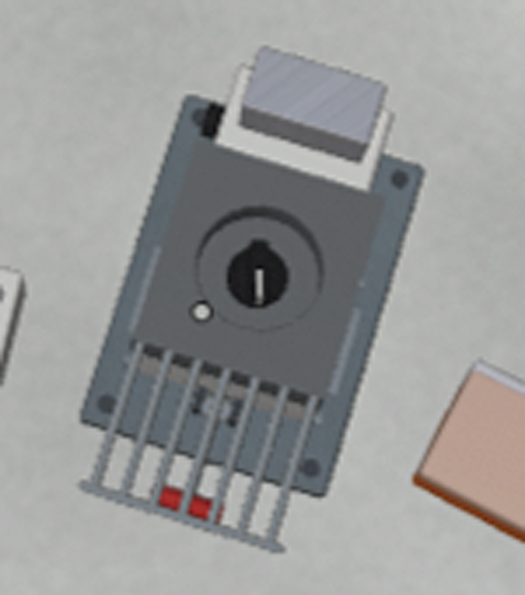

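```bash
cat > loc.py <<'E'
from h import *
def red(n,im):
    h=cv2.cvtColor(im,cv2.COLOR_RGB2HSV);return (((h[...,0]<5)|(h[...,0]>175))&(h[...,1]>170)&(im[...,0]>60)).astype(np.uint8)
def tri(a,b):
    A=[];B=[]
    for n,(u,v) in (("side",a),("top",b)):
        K,R,t=cam(n);d=R.T@np.linalg.inv(K)@np.array([u,v,1.]);d/=np.linalg.norm(d);c=-R.T@t
        M=np.eye(3)-np.outer(d,d);A.append(M);B.append(M@c)
    p=np.linalg.lstsq(np.vstack(A),np.hstack(B),rcond=None)[0];return p
E
python3 - <<'E'
from loc import *
for n in("side","top"):
    z=np.load(f"pics/{n}0.npz");im,D=z["im"],z["D"];W=world(n,D)
    sl=np.s_[170:320,260:460] if n=="side" else np.s_[140:310,280:430]
    m=np.zeros((480,640),bool);m[sl]=True
    hsv=cv2.cvtColor(im,cv2.COLOR_RGB2HSV)
    top=m&(D>0)&(W[...,2]>153)&(W[...,2]<172)&(W[...,0]>430)
    mm=cv2.morphologyEx(top.astype(np.uint8),cv2.MORPH_OPEN,np.ones((5,5)))>0
    pts=W[mm];print(n,"z med",np.median(pts[:,2]),mm.sum(), np.percentile(pts[:,2],[10,50,90]))
    r=cv2.minAreaRect(pts[:,:2].astype(np.float32));print(r)
    r_=red(n,im)*m;print("red",[ (q[0:5],c) for q,c in zip(*cv2.connectedComponentsWithStats(r_)[2:4])][1:])
    P=W[(r_>0)&(D>0)];print("red pts",np.median(P,0),P.min(0),P.max(0))
    colu=m&(D>0)&(W[...,2]>178)&(W[...,2]<195);P=W[colu];r=cv2.minAreaRect(P[:,:2].astype(np.float32));print("col",r,np.median(P,0))
E
```

```text
side z med 159.31733368189566 3068 [157.29247214 159.31733368 160.87667487]
((662.0576171875, -28.087020874023438), (124.6596908569336, 191.16717529296875), 73.48335266113281)
red [(array([286, 238,   4,   2,   7], dtype=int32), array([287.71428571, 238.57142857])), (array([286, 244,   7,  15,  82], dtype=int32), array([288.6097561 , 250.59756098]))]
red pts [497.13732002  10.28152532  94.76314406] [479.71157481 -34.86178548  88.36949952] [508.4437526   39.94783206 156.73276908]
col ((734.37451171875, -50.80280685424805), (82.25950622558594, 40.45620346069336), 73.42926788330078) [731.35109273 -56.17598732 185.00072611]
top z med 159.15890908785659 2394 [155.87715793 159.15890909 162.47145088]
((633.9791259765625, -18.096664428710938), (120.0269546508789, 134.08514404296875), 73.39289093017578)
red [(array([326, 280,   5,   5,  22], dtype=int32), array([328.09090909, 282.09090909])), (array([334, 282,   6,   6,  23], dtype=int32), array([336.56521739, 284.60869565]))]
red pts [500.35174933  20.20763861  94.32926421] [492.47603973   9.35255378  85.78055384] [506.98911182  37.52779962  99.76393747]
col ((734.4840087890625, -48.284812927246094), (80.0589828491211, 42.638694763183594), 74.15792083740234) [734.02553136 -48.78758539 184.74974038]
```

```bash
python3 - <<'E'
from loc import *
th=np.radians(-16.5);R2=np.array([[np.cos(th),-np.sin(th)],[np.sin(th),np.cos(th)]])
dots={}
for n,(u0,v0) in {"side":(346.5,205.8),"top":(337.7,229.1)}.items():
    z=np.load(f"pics/{n}0.npz");im=z["im"];g=cv2.cvtColor(im,cv2.COLOR_RGB2GRAY).astype(float)
    u,v=int(round(u0)),int(round(v0));s=g[v-4:v+5,u-4:u+5];w=np.clip(s-s.min()-0.5*(s.max()-s.min()),0,None)
    vv,uu=np.mgrid[v-4:v+5,u-4:u+5];c=((w*uu).sum()/w.sum(),(w*vv).sum()/w.sum());dots[n]=c
    d=ray(n,*c,159.2);print(n,c,d, "knob from dot",d[:2]-R2@[-44*np.cos(.6),44*np.sin(.6)])
    # pointer/white in well & knob black
    box=np.s_[205:235,335:372] if n=="top" else np.s_[205:235,355:385]
    hsv=g[box]; 
    m=(hsv<(22 if n=="top" else 25)).astype(np.uint8)
    print("thr",hsv.min(),np.percentile(hsv,[5,20,50]))
    nn,l,st,ce=cv2.connectedComponentsWithStats(m);k=1+np.argmax(st[1:,4]);print("black",st[k],ce[k]+[box[1].start,box[0].start],ray(n,*(ce[k]+[box[1].start,box[0].start]),145))
print("tri dot",tri(dots["side"],dots["top"]))
print("center rect knob", np.array([633.98,-18.1]))
# wires front: dir fit in top
z=np.load("pics/top0.npz");W=world("top",z["D"]);im=z["im"]
b=im[200:236,335:375,::-1];cv2.imwrite("pics/k.png",np.clip(cv2.resize(b,None,fx=16,fy=16,interpolation=cv2.INTER_CUBIC)*1.6,0,255).astype(np.uint8))
z=np.load("pics/side0.npz");b=z["im"][195:240,330:400,::-1];cv2.imwrite("pics/ks.png",cv2.resize(b,None,fx=11,fy=11,interpolation=cv2.INTER_CUBIC))
E
```

```text
side (np.float64(346.4677565849228), np.float64(205.19255222524978)) [607.74906564  17.04958667 159.2       ] knob from dot [635.51222739 -17.08553966]
thr 0.0 [ 4. 15. 41.]
black [  6   8  19  16 212] [371.08018868 221.71226415] [636.64396973 -23.20262819 145.        ]
top (np.float64(337.2045929018789), np.float64(228.65970772442589)) [606.81083161  16.7956448  159.2       ] knob from dot [634.57399335 -17.33948154]
thr 12.0 [17. 29. 60.]
black [ 10   4  17  19 188] [352.86702128 218.02659574] [633.43118033 -16.52623889 145.        ]
tri dot [607.12298983  16.68651806 159.5704813 ]
center rect knob [633.98 -18.1 ]
```

View pics/k.png

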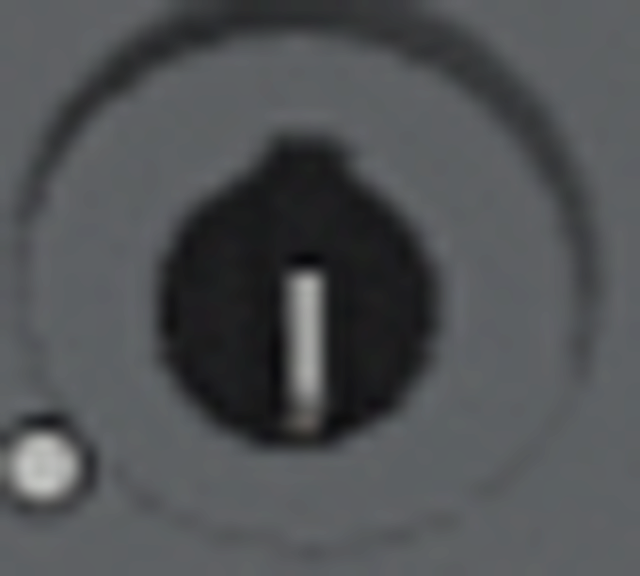

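View pics/ks.png

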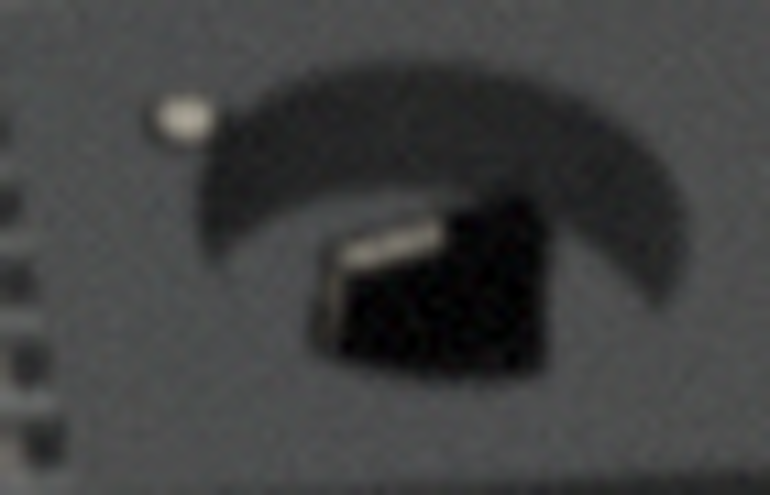

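```bash
python3 - <<'E'
from loc import *
o=.5
a=ray("top",305/16-o+335,275/16-o+200,155.2);b=ray("top",305/16-o+335,420/16-o+200,155.2)
# side: outline of stripe on top (342,258)->(438,228) at 11x
c=ray("side",440/11-o+330,236/11-o+195,155.2);d=ray("side",345/11-o+330,256/11-o+195,155.2)
for p,q in((a,b),(c,d)):
    v=q-p;phi=np.degrees(np.arctan2(v[1],v[0]))%360;print(p.round(1),q.round(1),phi,"trim",np.radians(180-16.5+np.degrees(.9)-phi))
from scipy.spatial.transform import Rotation
P=tri((288.2,247.5),(332.5,283.5));print("bar",P)
E
```

```text
[634.  -17.4 155.2] [614.5 -17.5 155.2] 180.40105443388364 trim 0.6050209530699444
[634.8 -18.9 155.2] [618.9 -17.8 155.2] 176.0362248880876 trim 0.6812015999324142
bar [500.69453069  23.21322609  88.48997865]
```

Request:
step_arm(deltas=[[[0.35, 17.8, 25.7, 0.5, 0, 0, 0.12], [0.35, 17.8, 25.7, 0.5, 0, 0, 0.12], [0.35, 17.8, 25.7, 0.5, 0, 0, 0.12], [0.35, 17.8, 25.7, 0.5, 0, 0, 0.12], [0.35, 17.8, 25.7, 0.5, 0, 0, 0.12], [0.35, 17.8, 25.7, 0.5, 0, 0, 0.12], [0.35, 17.8, 25.7, 0.5, 0, 0, 0.12], [0.35, 17.8, 25.7, 0.5, 0, 0, 0.12]]])

```text
clock: 0.77
eef_pos: [368.0, -402.6, 243.1]
tool_rot: [-3.141, -0.0, 1.32]
force: [0.4, 0.0, -0.4]
width: 30.1
```

Request:
step_arm(deltas=[[[0.35, 17.8, 25.7, 0.5, 0, 0, 0.12], [0.35, 17.8, 25.7, 0.5, 0, 0, 0.12], [0.35, 17.8, 25.7, 0.5, 0, 0, 0.12], [0.35, 17.8, 25.7, 0.5, 0, 0, 0.12], [0.35, 17.8, 25.7, 0.5, 0, 0, 0.12], [0.35, 17.8, 25.7, 0.5, 0, 0, 0.12], [0.35, 17.8, 25.7, 0.5, 0, 0, 0.12], [0.35, 17.8, 25.7, 0.5, 0, 0, 0.12]]])

```text
clock: 1.43
eef_pos: [510.4, -197.3, 247.1]
tool_rot: [-3.141, -0.0, 2.279]
force: [0.6, -0.3, 0.7]
width: 29.7
```

Request:
step_arm(deltas=[[[0.35, 17.8, 25.7, 0.5, 0, 0, 0.12], [0.35, 17.8, 25.7, 0.5, 0, 0, 0.12], [0.35, 17.8, 25.7, 0.5, 0, 0, 0.12], [0.35, 17.8, 25.7, 0.5, 0, 0, 0.12], [0.35, 17.8, 25.7, 0.5, 0, 0, 0.12], [0.35, 17.8, 25.7, 0.5, 0, 0, 0.12], [0.35, 17.8, 25.7, 0.5, 0, 0, 0.12], [0.35, 0, 0, 0, 0, 0, 0.01], [0.35, 0, 0, 0, 0, 0, 0]]])

```text
clock: 2.18
eef_pos: [634.8, -16.2, 250.1]
tool_rot: [3.14, -0.001, 3.127]
force: [-0.2, -1.2, -0.0]
width: 29.7
```

```bash
python3 - <<'E'
from loc import *
print(ctrl.read_state())
E
```

```text
{'clock': 2.1833, 'qpos': array([ 0.39248129,  0.6836084 , -0.71836475,  1.53476461,  0.48120543,
        1.10717678,  1.12346426]), 'qd': array([ 0.04110322, -0.01908666,  0.05034388,  0.02491872,  0.00752351,
        0.00750051, -0.02161978]), 'tau': array([ -1.82279371, -54.2916441 , -10.17520219, -18.78764749,
        -0.12408547,  -0.17882711,   0.17020849]), 'eef_pos': array([634.81540809, -16.20454678, 250.12039292]), 'tool_rot': array([ 3.13988833e+00, -9.30913168e-04,  3.12704981e+00]), 'force': array([-0.22978314, -1.17937634, -0.01865401]), 'torque': array([-0.06339746,  0.00683303,  0.02855342]), 'width': 29.672700621290648}
```

Request:
step_arm(deltas=[[[0.35, 0, 0, 0, 0, 0, 0], [0.35, 0, 0, -30, 0, 0, 0], [0.35, 0, 0, -30, 0, 0, 0], [0.35, 0, 0, -15, 0, 0, 0], [0.35, 0, 0, 0, 0, 0, 0], [0.35, 0, 0, 0, 0, 0, 0]]])

```text
clock: 2.68
eef_pos: [633.9, -20.3, 175.4]
tool_rot: [-3.141, -0.002, 3.121]
force: [0.0, 0.1, -0.2]
width: 29.7
```

```bash
python3 - <<'E'
from loc import *
s=ctrl.read_state();print(s["eef_pos"],s["tool_rot"],s["width"])
for n,(a,b,c,d) in {"side":(310,130,430,220),"top":(300,160,420,250)}.items():
    im,D=ctrl.get_image(n);b_=im[b:d,a:c,::-1];cv2.imwrite(f"pics/{n}1.png",cv2.resize(b_,None,fx=6,fy=6,interpolation=cv2.INTER_CUBIC))
E
```

```text
[633.87971501 -20.32860527 175.37866869] [-3.14063935e+00 -1.81454490e-03  3.12138277e+00] 29.700700744992766
```

View pics/side1.png

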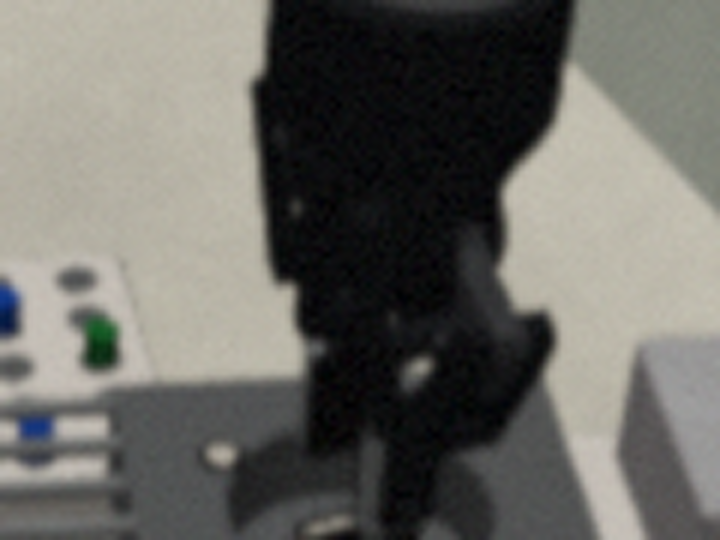

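View pics/top1.png

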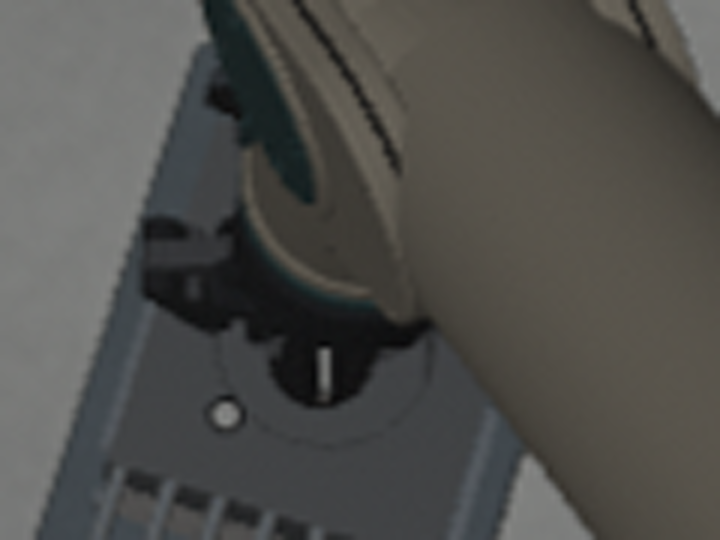

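Request:
step_arm(deltas=[[[0.35, 0.6, 2.6, 0, 0, 0, 0.01], [0.35, 0, 0, 0, 0, 0, 0], [0.35, 0, 0, -10, 0, 0, 0], [0.35, 0, 0, -9, 0, 0, 0], [0.35, 0, 0, -4, 0, 0, 0], [0.35, 0, 0, -4, 0, 0, 0], [0.35, 0, 0, 0, 0, 0, 0], [0.35, 0, 0, 0, 0, 0, 0]]])

```text
clock: 3.45
eef_pos: [635.0, -16.0, 148.3]
tool_rot: [3.141, -0.001, 3.134]
force: [-0.4, -0.0, 0.7]
width: 29.6
```

Request:
step_arm(deltas=[[[0.35, -0.3, -1.2, 0, 0, 0, 0], [0.35, 0, 0, 0, 0, 0, 0], [0.35, 0, 0, 0, 0, 0, 0]]])

```text
clock: 3.7
eef_pos: [635.1, -17.4, 149.1]
tool_rot: [-3.142, 0.001, 3.134]
force: [-0.0, -0.1, -0.1]
width: 30.1
```

Request:
step_arm(deltas=[[[0.0, 0, 0, 0, 0, 0, 0], [0.0, 0, 0, 0, 0, 0, 0], [0.0, 0, 0, 0, 0, 0, 0], [0.0, 0, 0, 0, 0, 0, 0], [0.0, 0, 0, 0, 0, 0, 0]]])

```text
clock: 4.12
eef_pos: [634.9, -19.6, 149.4]
tool_rot: [-3.138, -0.0, 3.132]
force: [-0.8, -4.2, 4.2]
width: 10.5
```

Request:
step_arm(deltas=[[[0.0, 0, -1.5, 0, 0, 0, 0], [0.0, 0, 0, 0, 0, 0, -0.1], [0.0, 0, 0, 0, 0, 0, -0.1], [0.0, 0, 0, 0, 0, 0, -0.1], [0.0, 0, 0, 0, 0, 0, -0.1], [0.0, 0, 0, 0, 0, 0, 0]]])

```text
clock: 4.62
eef_pos: [634.9, -19.6, 149.3]
tool_rot: [-3.14, 0.001, 2.731]
force: [-2.2, -4.0, 5.3]
width: 9.9
```

Request:
step_arm(deltas=[[[0.0, 0, 0, 0, 0, 0, -0.1], [0.0, 0, 0, 0, 0, 0, -0.1], [0.0, 0, 0, 0, 0, 0, -0.1], [0.0, 0, 0, 0, 0, 0, -0.1], [0.0, 0, 0, 0, 0, 0, -0.08], [0.0, 0, 0, 0, 0, 0, 0], [0.0, 0, 0, 0, 0, 0, 0]]])

```text
clock: 5.2
eef_pos: [635.0, -19.6, 149.3]
tool_rot: [-3.141, 0.001, 2.256]
force: [-1.8, -3.8, 6.1]
width: 10.3
```

```bash
python3 - <<'E'
from loc import *
s=ctrl.read_state();print(s["eef_pos"],s["tool_rot"],s["width"],s["force"],s["torque"])
for n,(a,b,c,d) in {"side":(310,160,430,250),"top":(300,160,420,250)}.items():
    im,D=ctrl.get_image(n);b_=im[b:d,a:c,::-1];cv2.imwrite(f"pics/{n}2.png",cv2.resize(b_,None,fx=6,fy=6,interpolation=cv2.INTER_CUBIC))
E
```

```text
[634.99770263 -19.59567628 149.34434262] [-3.14087986e+00  1.32578180e-03  2.25604950e+00] 10.253594421276006 [-1.75235648 -3.79788914  6.13476138] [-0.84573257  0.40783177 -0.04832619]
```

View pics/top2.png

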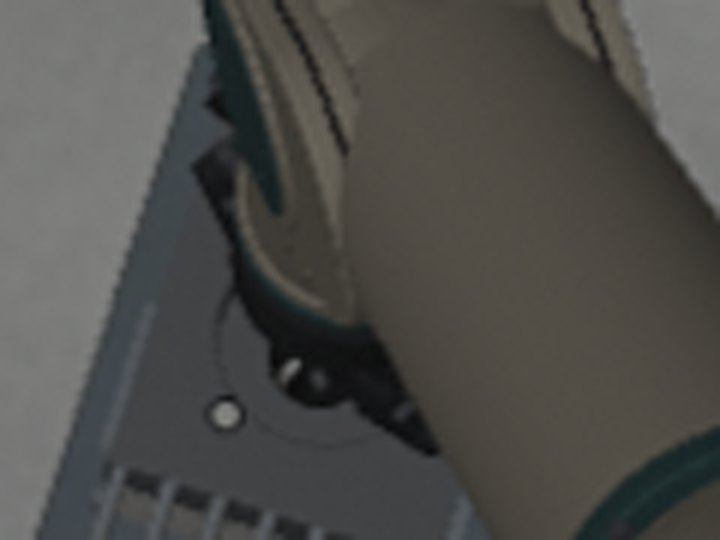

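Request:
step_arm(deltas=[[[0.35, 0, 0, 0, 0, 0, 0], [0.35, 0, 0, 0, 0, 0, 0], [0.35, 0, 0, 0, 0, 0, 0], [0.35, 0, 0, 0, 0, 0, 0], [0.35, 0, 0, 10, 0, 0, 0], [0.35, 0, 0, 25, 0, 0, 0], [0.35, 0, 0, 35, 0, 0, 0], [0.35, 0, 0, 35, 0, 0, 0]]])

```text
clock: 5.97
eef_pos: [634.3, -18.3, 254.9]
tool_rot: [-3.141, -0.002, 2.255]
force: [1.1, -0.8, -0.6]
width: 29.9
```

Request:
step_arm(deltas=[[[0.0, -35, 8, 0, 0, 0, 0.1], [0.0, -35, 8, 0, 0, 0, 0.1], [0.0, -35, 8, 0, 0, 0, 0.1], [0.0, -35, 8, 0, 0, 0, 0.1], [0.0, -35, 8, 0, 0, 0, 0.1], [0.0, -35, 8, 0, 0, 0, 0.1], [0.0, 0, 0, 0, 0, 0, 0]]])

```text
clock: 6.55
eef_pos: [417.2, 30.2, 253.8]
tool_rot: [-3.136, -0.005, 2.863]
force: [-0.5, 0.4, 0.1]
width: -0.2
```

```bash
python3 - <<'E'
from loc import *
s=ctrl.read_state();print(s["eef_pos"],s["tool_rot"],s["width"],s["force"],s["torque"])
for n,(a,b,c,d) in {"side":(260,160,390,260),"top":(300,190,420,280)}.items():
    im,D=ctrl.get_image(n);np.savez(f"pics/{n}3.npz",im=im,D=D);b_=im[b:d,a:c,::-1];cv2.imwrite(f"pics/{n}3.png",cv2.resize(b_,None,fx=6,fy=6,interpolation=cv2.INTER_CUBIC))
E
```

```text
[417.17510489  30.17087965 253.80303217] [-3.13646679 -0.00545351  2.86271766] -0.1882365243941861 [-0.54960229  0.3654695   0.14807374] [ 0.02332299  0.06336618 -0.00535657]
```

View pics/top3.png

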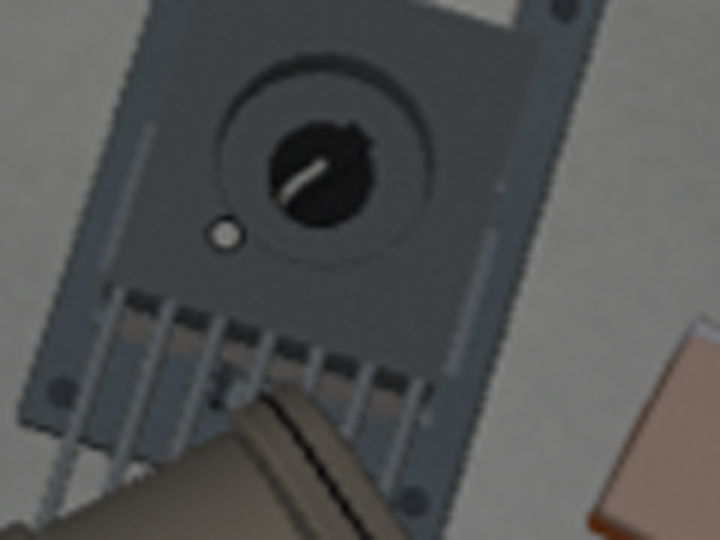

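View pics/side3.png

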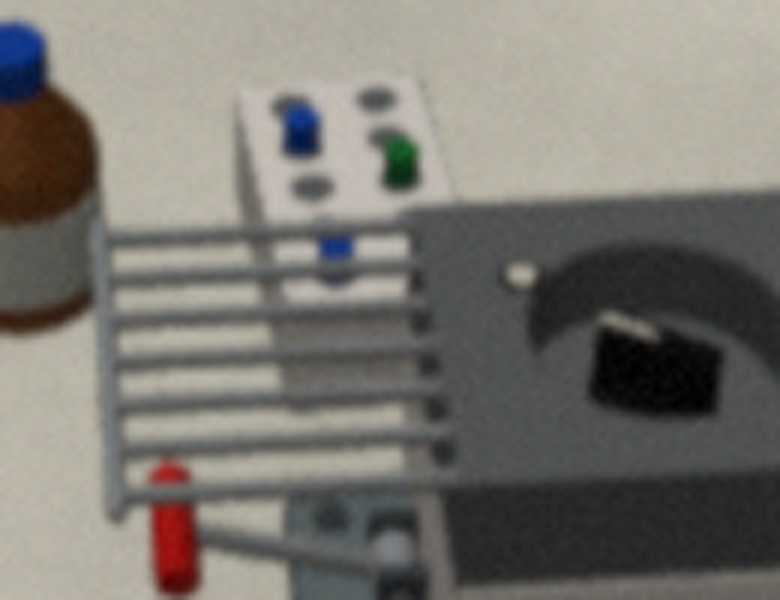

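```bash
python3 - <<'E'
from loc import *
f=lambda x,y,z:ray("top",x/6+300-.42,y/6+190-.42,z)
k=f(325,163,155.2);e=f(290,187,155.2);d=f(226,234,159.2);c=np.array([634.7,-18])
a=lambda v:np.degrees(np.arctan2(v[1],v[0]))
print(k,e,d,"line",a((e-k)[:2]),"dot from line start",a((d-k)[:2]),"dot from c",a(d[:2]-c),"theory",180-16.5-np.degrees(.6))
E
```

```text
[633.87279156 -17.76850455 155.2       ] [625.03454734  -5.58726667 155.2       ] [606.98223406  16.7099619  159.2       ] line 125.96321525142795 dot from line start 127.95149661107581 dot from c 128.60924142702345 theory 129.1225322921506
```

Request:
step_arm(deltas=[[[0, 3.9, 1, -5, -0.031, -0.105, 0], [0, 3.9, 1, -5, -0.031, -0.105, 0], [0, 3.9, 1, -5, -0.031, -0.105, 0], [0, 3.9, 1, -5, -0.031, -0.105, 0], [0, 3.9, 1, -5, -0.031, -0.105, 0], [0, 3.9, 1, -5, -0.031, -0.105, 0], [0, 3.9, 1, -5, -0.031, -0.105, 0], [0, 3.9, 1, -5, -0.031, -0.105, 0], [0, 0, 0, 0, 0, 0, 0], [0, 0, 0, 0, 0, 0, 0]]])

```text
clock: 7.48
eef_pos: [437.7, 16.1, 216.2]
tool_rot: [-3.04, 0.469, 2.877]
force: [-0.4, -1.1, -0.3]
width: -0.3
```

```bash
cat > st.py <<'E'
from loc import *
from scipy.spatial.transform import Rotation as Ro
s=ctrl.read_state();R=Ro.from_euler("xyz",s["tool_rot"]).as_matrix()
th=np.radians(-16.5);H=np.array([[np.cos(th),-np.sin(th),0],[np.sin(th),np.cos(th),0],[0,0,1]]);o=np.array([629.9,-16.6,0])
print("t",s["clock"],"q",s["qpos"].round(2),"F",s["force"].round(1))
print("tool axes in head (cols)\n",(H.T@R).round(3));print("tcp head",(H.T@(s["eef_pos"]-o)).round(1),"tip head",(H.T@(s["eef_pos"]+8*R[:,2]-o)).round(1),"world",s["eef_pos"].round(1))
E
python3 st.py
```

```text
t 7.4833 q [ 0.14  0.35 -0.68  2.44  1.4   0.61 -0.46] F [-0.4 -1.1 -0.3]
tool axes in head (cols)
 [[-0.892  0.023  0.452]
 [-0.021  0.996 -0.091]
 [-0.452 -0.091 -0.887]]
tcp head [-193.5  -23.2  216.2] tip head [-189.9  -23.9  209.1] world [437.7  16.1 216.2]
```

Request:
step_arm(deltas=[[[0, 1, 4, -15, 0, 0, 0], [0, 1, 4, -15, 0, 0, 0], [0, 1, 4, -15, 0, 0, 0], [0, 1, 4, -15, 0, 0, 0], [0, 1, 4, -15, 0, 0, 0], [0, 0, 0, 0, 0, 0, 0], [0, 0, 0, 0, 0, 0, 0]]])

```text
clock: 8.07
eef_pos: [446.7, 36.2, 142.0]
tool_rot: [-3.032, 0.46, 2.876]
force: [-0.8, -0.4, -0.5]
width: 0.1
```

```bash
python3 st.py
```

```text
t 8.0667 q [ 0.29  0.74 -1.11  2.46  1.61  1.07 -0.78] F [-0.8 -0.4 -0.5]
tool axes in head (cols)
 [[-0.896  0.027  0.444]
 [-0.02   0.995 -0.1  ]
 [-0.444 -0.098 -0.891]]
tcp head [-190.6   -1.4  142. ] tip head [-187.    -2.2  134.9] world [446.7  36.2 142. ]
```

```bash
cat > fk.py <<'E'
import numpy as np,itertools
from scipy.spatial.transform import Rotation as Ro
from scipy.optimize import least_squares
def fk(q,p,sg):
    d1,L1,L2,L3,o1,o2,o3,off7=p
    R=np.eye(3);x=np.zeros(3)
    rz=lambda a:Ro.from_euler("z",a).as_matrix();ry=lambda a:Ro.from_euler("y",a).as_matrix()
    R=R@rz(sg[0]*q[0]);x=x+R@[0,0,d1]
    R=R@ry(q[1])@rz(sg[1]*q[2]);x=x+R@[0,o1,L1]
    R=R@ry(q[3])@rz(sg[2]*q[4]);x=x+R@[0,o2,L2]
    R=R@ry(q[5])@rz(sg[3]*q[6]+off7);x=x+R@[0,0,L3]
    return x,R
E
cat > fit.py <<'E'
from fk import *
from cell import ctrl
s=ctrl.read_state()
D=[([1.15119668,.62926483,.03841866,1.51826514,-.02695748,.99626897,-.0200118],[225.048,-609.227,238.474],[-3.1399,0,.35383]),
([.39248129,.6836084,-.71836475,1.53476461,.48120543,1.10717678,1.12346426],[634.815,-16.2045,250.12],[3.13989,-.00093,3.12705]),
([.14,.35,-.68,2.44,1.40,.61,-.46],[437.7,16.1,216.2],[-3.04,.469,2.877]),
(s["qpos"],s["eef_pos"],s["tool_rot"])]
best=None
for sg in itertools.product((-1,1),repeat=4):
  for o7 in(0,1.57,3.14,-1.57):
    def res(p):
        r=[]
        for q,x,e in D:
            X,R=fk(q,p,sg);r+=list(X-np.array(x));r+=list(300*(R-Ro.from_euler("xyz",e).as_matrix()).ravel())
        return np.array(r)
    f=least_squares(res,[285,420,314,330,0,0,0,o7],max_nfev=60)
    if best is None or f.cost<best[0]: best=(f.cost,sg,f.x,f.fun)
print(best[0],best[1],best[2].round(2));print(best[3].reshape(-1,12)[:,:3].round(1))
np.savez("fit.npz",sg=best[1],p=best[2])
E
python3 fit.py
```

```text
49.57638844526975 (-1, -1, -1, -1) [  338.43   555.71   379.78   337.48   -29.73     2.93  -662.25 -1361.88]
[[-0.5  4.4  5.5]
 [ 1.6  1.5 -0.5]
 [-0.9  1.5 -1.4]
 [ 3.8  1.2 -3.5]]
```

```bash
cat > ik.py <<'E'
from fk import *
z=np.load("fit.npz");sg=z["sg"];p=z["p"]
lo=np.array([-3.06,-.37,-1.25,.18,-1.1,.23,-2.94]);hi=np.array([3.06,2.12,1.32,2.47,4.24,1.98,2.94])
th=np.radians(-16.5);H=Ro.from_euler("z",th).as_matrix();o=np.array([629.9,-16.6,0])
def Rt(lean,roll): # roll=0: tool y = head +y, tool x = -x
    return H@Ro.from_euler("y",-lean,degrees=True).as_matrix()@np.diag([-1,1,-1.])@Ro.from_euler("z",roll,degrees=True).as_matrix()
def ik(x,R,q0):
    def res(q):
        X,Q=fk(q,p,sg);return np.r_[X-x,300*(Q-R).ravel(),]
    f=least_squares(res,np.clip(q0,lo+.01,hi-.01),bounds=(lo,hi),max_nfev=200);return f.cost,f.x
if __name__=="__main__":
    rng=np.random.default_rng(0)
    for roll in(0,180,90,-90):
      for lean in(35,42,50):
        for nm,xt in{"pre":(-190,1,110),"c0":(-143,1,103),"c1":(-149,1,76)}.items():
            R=Rt(lean,roll);x=o+H@np.array(xt)
            S=[]
            for k in range(14):
                c,q=ik(x,R,lo+(hi-lo)*rng.random(7))
                if c<1:S.append((min((q-lo).min(),(hi-q).min()),q))
            if S:
                S.sort(key=lambda s:-s[0]);print(roll,lean,nm,len(S),round(S[0][0],2),S[0][1].round(2))
            else:print(roll,lean,nm,"none")
E
time python3 ik.py
```

```text
0 35 pre none
0 35 c0 none
0 35 c1 none
0 42 pre none
0 42 c0 none
0 42 c1 none
0 50 pre none
0 50 c0 none
0 50 c1 none
180 35 pre none
180 35 c0 none
180 35 c1 none
180 42 pre none
180 42 c0 none
180 42 c1 none
180 50 pre none
180 50 c0 none
180 50 c1 none
90 35 pre none
90 35 c0 none
90 35 c1 none
90 42 pre none
90 42 c0 none
90 42 c1 none
90 50 pre none
90 50 c0 none
90 50 c1 none
-90 35 pre none
-90 35 c0 none
-90 35 c1 none
-90 42 pre none
-90 42 c0 none
-90 42 c1 none
-90 50 pre none
-90 50 c0 none
-90 50 c1 none
real	0m43.762s
user	0m44.246s
sys	0m0.084s
```

```bash
cat > fk.py <<'E'
import numpy as np,itertools
from scipy.spatial.transform import Rotation as Ro
from scipy.optimize import least_squares
rz=lambda a:Ro.from_euler("z",a).as_matrix()
ry=lambda a:Ro.from_euler("y",a).as_matrix()
def fk(q,p,sg=None):
    d1,L1,L2,L3,a1,a2,a3,b1,b2,b3,off7=p
    R=rz(-q[0]);x=R@[0,0,d1]
    R=R@ry(q[1])@rz(-q[2]);x=x+R@[a1,b1,L1]
    R=R@ry(q[3])@rz(-q[4]);x=x+R@[a2,b2,L2]
    R=R@ry(q[5])@rz(-q[6]+off7);x=x+R@[0,0,L3]
    return x,R
E
cat > fit.py <<'E'
from fk import *
from cell import ctrl
s=ctrl.read_state()
D=[([1.15119668,.62926483,.03841866,1.51826514,-.02695748,.99626897,-.0200118],[225.048,-609.227,238.474],[-3.1399,0,.35383]),
([.39248129,.6836084,-.71836475,1.53476461,.48120543,1.10717678,1.12346426],[634.815,-16.2045,250.12],[3.13989,-.00093,3.12705]),
([.14,.35,-.68,2.44,1.40,.61,-.46],[437.7,16.1,216.2],[-3.04,.469,2.877]),
([.29,.74,-1.11,2.46,1.61,1.07,-.78],[446.7,36.2,142.],[-3.032,.46,2.876])]
if s["clock"]>8: D.append((s["qpos"],s["eef_pos"],s["tool_rot"]))
def res(p):
    r=[]
    for q,x,e in D:
        X,R=fk(q,p);r+=list(X-np.array(x));r+=list(300*(R-Ro.from_euler("xyz",e).as_matrix()).ravel())
    return np.array(r+list(np.array(p[4:10])*.02)+list((np.array(p[:4])-[285,420,314,330])*.005))
for o7 in (0,1.57,3.14,-1.57):
    f=least_squares(res,[285,420,314,330,0,0,0,0,0,0,o7]);print(f.cost,f.x.round(1));
    if o7==0 or f.cost<b.cost:b=f
print(b.fun[:len(D)*12].reshape(-1,12).round(1));np.savez("fit.npz",sg=0,p=b.x)
E
python3 fit.py
```

```text
82.79412779458757 [341.  554.8 384.6 335.5  -3.4   2.8   0.  -29.1   2.7   0.    1.6]
82.79412779453541 [341.  554.8 384.6 335.5  -3.4   2.8   0.  -29.1   2.7   0.    1.6]
82.79412779492651 [341.  554.8 384.6 335.5  -3.4   2.8   0.  -29.1   2.7   0.    1.6]
82.79412779479536 [341.  554.8 384.6 335.5  -3.4   2.8  -0.  -29.1   2.7   0.    1.6]
[[-0.4  5.2  6.3  0.  -0.  -0.  -0.  -0.  -0.  -0.   0.  -0. ]
 [ 1.3  2.   0.5  0.   0.  -0.   0.  -0.   0.   0.   0.   0. ]
 [-2.6  0.  -1.9 -1.2 -1.8 -1.1 -1.2  0.6  1.2  1.6  0.  -0.8]
 [ 5.2  2.4 -1.2  1.4  0.9  2.4  1.  -0.1  0.4 -2.3  1.6  1. ]
 [ 1.2  1.1 -3.7  0.   0.  -0.   0.  -0.   0.  -0.   0.  -0. ]]
```

```bash
cat > scan.py <<'E'
from ik import *
def Rt2(lean,lam,roll):
    a,l=np.radians([lean,lam]);d=np.array([np.sin(a)*np.cos(l),-np.sin(l),-np.cos(a)*np.cos(l)])
    n=np.array([np.cos(a),0,np.sin(a)]);X=-n;Y=np.cross(d,X)
    return H@np.c_[X,Y,d]@rz(np.radians(roll))
def pose(bar,lean,lam,s,yc):
    a=np.radians(lean);R=Rt2(lean,lam,0);d=(H.T@R)[:,2];n=np.array([np.cos(a),0,np.sin(a)])
    dp=np.array([np.sin(a),0,-np.cos(a)])
    tip=np.array([bar[0],yc,bar[1]])-7*dp+s*n
    return tip-8*d,d,n,tip
if __name__=="__main__":
    rng=np.random.default_rng(1)
    cur=np.array([.29,.74,-1.11,2.46,1.61,1.07,-.78])
    for lean in(35,40,45,50):
      for lam in(0,15,25,35,45):
        out=[]
        for bar in((-135,88.5),(-141,63)):
            t,d,n,tip=pose(bar,lean,lam,3,5);w=o+H@t;wr=w-p[3]*(H@d);r=np.linalg.norm(wr-[0,0,p[0]])
            v=np.array([-157-tip[0],0,156-tip[2]]);out+=[round(r),(v@n).round(0),round(v@np.array([-np.sin(np.radians(lean)),0,np.cos(np.radians(lean))]))]
            if r>345:
                b=[]
                for roll in(0,180,90,-90):
                    R=Rt2(lean,lam,roll)
                    for k in range(4):
                        c,q=ik(w,R,cur if k==0 else lo+(hi-lo)*rng.random(7))
                        if c<1:b.append((round(min((q-lo).min(),(hi-q).min()),2),roll))
                out.append(sorted(b)[::-1][:4])
        print(lean,lam,out)
E
python3 scan.py
```

```text
35 0 [324, np.float64(18.0), 61, 317, np.float64(37.0), 78]
35 15 [382, np.float64(18.0), 61, [(np.float64(0.1), 180), (np.float64(0.1), 90), (np.float64(0.1), 0), (np.float64(0.1), 0)], 377, np.float64(37.0), 78, [(np.float64(0.08), 180), (np.float64(0.08), 180), (np.float64(0.08), 90), (np.float64(0.08), 90)]]
35 25 [429, np.float64(18.0), 61, [(np.float64(0.22), 180), (np.float64(0.22), 90), (np.float64(0.22), 90), (np.float64(0.22), 90)], 425, np.float64(37.0), 78, [(np.float64(0.21), 180), (np.float64(0.21), 90), (np.float64(0.21), 90), (np.float64(0.21), 90)]]
35 35 [480, np.float64(18.0), 61, [(np.float64(0.36), 0), (np.float64(0.35), 180), (np.float64(0.35), 180), (np.float64(0.35), 180)], 477, np.float64(37.0), 78, [(np.float64(0.35), 180), (np.float64(0.35), 90), (np.float64(0.35), 0), (np.float64(0.35), 0)]]
35 45 [531, np.float64(18.0), 61, [(np.float64(0.49), 90), (np.float64(0.49), 0), (np.float64(0.49), 0), (np.float64(0.49), 0)], 530, np.float64(37.0), 78, [(np.float64(0.49), 180), (np.float64(0.49), 90), (np.float64(0.49), 90), (np.float64(0.49), 0)]]
40 0 [302, np.f
[... 2369 characters left out ...]
, 180), (np.float64(0.12), 0), (np.float64(0.12), 0)], 393, np.float64(58.0), 65, [(np.float64(0.12), 180), (np.float64(0.12), 180), (np.float64(0.12), 180), (np.float64(0.12), 180)]]
50 35 [450, np.float64(35.0), 53, [(np.float64(0.28), 180), (np.float64(0.28), 180), (np.float64(0.28), 90), (np.float64(0.28), 0)], 451, np.float64(58.0), 65, [(np.float64(0.28), 0), (np.float64(0.28), 0), (np.float64(0.28), -90), (np.float64(0.28), -90)]]
50 45 [508, np.float64(35.0), 53, [(np.float64(0.43), 180), (np.float64(0.43), 180), (np.float64(0.43), 180), (np.float64(0.43), 90)], 509, np.float64(58.0), 65, [(np.float64(0.43), 180), (np.float64(0.43), 90), (np.float64(0.43), 0), (np.float64(0.43), 0)]]
```

```bash
cat > plan.py <<'E'
from scan import *
from cell import ctrl
s=ctrl.read_state();q=s["qpos"]
t0,d,n,tip=pose((-135,88.5),50,23,3,12);print("c0 tcp head",t0.round(1),"tip",tip.round(1),"world",(o+H@t0).round(1))
R=Rt2(50,23,0);Rc=Ro.from_euler("xyz",s["tool_rot"]).as_matrix()
print("rotvec needed",Ro.from_matrix(R@Rc.T).as_rotvec().round(3))
for nm,x in {"here+0":(-190,0,142),"y30":(-185,30,140),"y60":(-180,60,130),"y60b":(-170,60,115),"c0+6":t0+[0,0,6],"c0":t0,"c1":pose((-141,63),50,23,3,12)[0]}.items():
    w=o+H@np.array(x);r=np.linalg.norm(w-p[3]*R[:,2]-[0,0,p[0]]);c,qq=ik(w,R,q);print(nm,w.round(0),round(r),round(c,2),qq.round(2),"wrist",(w-p[3]*R[:,2]).round(0))
for nm,(u,v,z) in {"bottle":(232,271,110),"rackcorner":(284,245,64),"rack2":(278,249,64)}.items(): print(nm,ray("top",u,v,z).round(0))
E
python3 plan.py
```

```text
c0 tcp head [-144.1   15.1  100. ] tip [-138.4   12.    95.3] world [496.1  38.8 100. ]
rotvec needed [-0.334 -0.331 -0.203]
here+0 [448.  37. 142.] 346 0.0 [-0.43  0.87 -0.58  2.47  1.55  1.36 -1.39] wrist [258. 230. 340.]
y30 [461.  65. 140.] 374 0.0 [-0.44  0.88 -0.6   2.39  1.52  1.38 -1.32] wrist [271. 258. 338.]
y60 [474.  92. 130.] 403 0.0 [-0.49  0.89 -0.55  2.32  1.5   1.35 -1.27] wrist [285. 285. 328.]
y60b [484.  89. 115.] 409 0.0 [-0.48  0.92 -0.52  2.3   1.54  1.35 -1.29] wrist [294. 282. 313.]
c0+6 [496.  39. 106.] 386 0.0 [-0.35  0.95 -0.55  2.36  1.66  1.39 -1.32] wrist [306. 232. 305.]
c0 [496.  39. 100.] 387 0.0 [-0.35  0.97 -0.55  2.36  1.67  1.39 -1.33] wrist [306. 232. 299.]
c1 [490.  41.  75.] 387 0.0 [-0.37  1.04 -0.55  2.36  1.69  1.42 -1.39] wrist [301. 233. 273.]Traceback (most recent call last):
  File "plan.py", line 9, in <module>
    for nm,(u,v,z) in {"bottle":(232,271,110),"rackcorner":(284,245,64),"rack2":(278,249,64)}.items(): print(nm,ray("top",u,v,z).round(0))
                                                                                                                ^^^
NameError: name 'ray' is not defined. Did you mean: 'ry'?
```

Request:
step_arm(deltas=[[[0, 4.5, 9.5, 0, -0.056, -0.055, -0.034], [0, 4.5, 9.5, 0, -0.056, -0.055, -0.034], [0, 4.5, 9.5, 0, -0.056, -0.055, -0.034], [0, 4.5, 9.5, 0, -0.056, -0.055, -0.034], [0, 4.5, 9.5, 0, -0.056, -0.055, -0.034], [0, 4.5, 9.5, 0, -0.054, -0.055, -0.034], [0, 0, 0, 0, 0, 0, 0], [0, 0, 0, 0, 0, 0, 0]]])

```text
clock: 8.73
eef_pos: [475.1, 95.4, 146.1]
tool_rot: [-2.74, 0.88, 2.858]
force: [0.0, -0.4, 0.7]
width: 0.3
```

```bash
python3 st.py; sed -i '/bottle/d' plan.py; python3 plan.py | head -2
```

```text
t 8.7333 q [-0.3   0.98 -0.89  2.32  1.48  1.64 -1.27] F [ 0.  -0.4  0.7]
tool axes in head (cols)
 [[-0.637  0.297  0.711]
 [-0.003  0.922 -0.387]
 [-0.771 -0.249 -0.587]]
tcp head [-180.2   63.4  146.1] tip head [-174.5   60.3  141.4] world [475.1  95.4 146.1]
c0 tcp head [-144.1   15.1  100. ] tip [-138.4   12.    95.3] world [496.1  38.8 100. ]
rotvec needed [ 0.002  0.007 -0.005]
```

Request:
step_arm(deltas=[[[0, 0, 0, -12, 0, 0, 0], [0, 0, 0, -12, 0, 0, 0], [0, 0, 0, -10, 0, 0, 0], [0, 0, 0, 0, 0, 0, 0], [0, 0, 0, 0, 0, 0, 0]]])

```text
clock: 9.15
eef_pos: [474.7, 92.9, 111.1]
tool_rot: [-2.739, 0.877, 2.857]
force: [-0.5, -0.1, 0.1]
width: -0.3
```

```bash
python3 st.py; cat > pic.py <<'E'
import sys
from loc import *
k=sys.argv[1]
for n,(a,b,c,d) in {"side":(230,180,360,280),"top":(270,200,400,300)}.items():
    im,D=ctrl.get_image(n);np.savez(f"pics/{n}{k}.npz",im=im,D=D);b_=im[b:d,a:c,::-1];cv2.imwrite(f"pics/{n}{k}.png",cv2.resize(b_,None,fx=6,fy=6,interpolation=cv2.INTER_CUBIC))
E
python3 pic.py 4
```

```text
t 9.15 q [-0.31  1.06 -0.85  2.32  1.53  1.66 -1.33] F [-0.5 -0.1  0.1]
tool axes in head (cols)
 [[-0.639  0.299  0.709]
 [-0.002  0.921 -0.39 ]
 [-0.769 -0.251 -0.588]]
tcp head [-180.    60.9  111.1] tip head [-174.3   57.8  106.4] world [474.7  92.9 111.1]
```

View pics/side4.png

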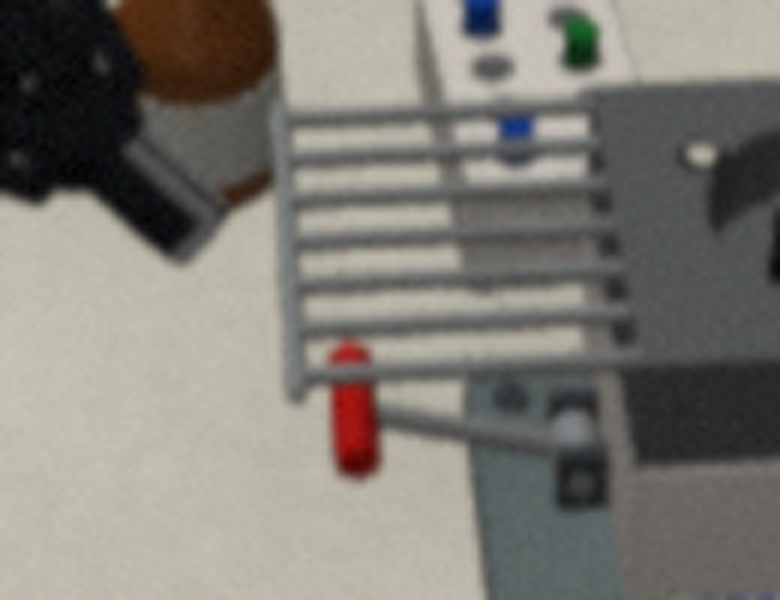

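View pics/top4.png

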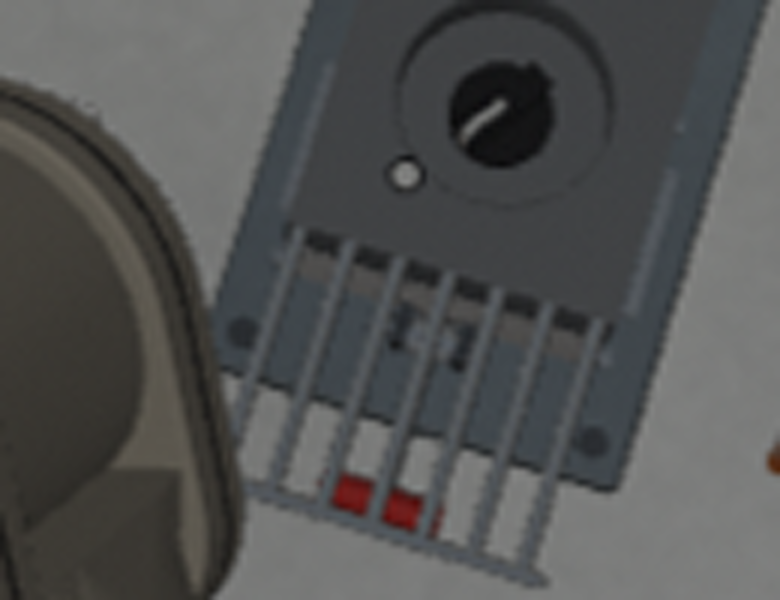

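```bash
python3 - <<'E'
from loc import *
th=np.radians(-16.5);H=np.array([[np.cos(th),-np.sin(th),0],[np.sin(th),np.cos(th),0],[0,0,1]]);o=np.array([629.9,-16.6,0])
f=lambda a,b:H.T@(tri((a[0]/6+230-.42,a[1]/6+180-.42),(b[0]/6+270-.42,b[1]/6+200-.42))-o)
print("bar",f((354,410),(385,504)),"pivot",f((572,430),(432,340)))
# fingertip check in side: guard edge ends
for y in(-60,0,60): print(y,[ (proj(n,o+H@np.array([-157,y,156])).round(1)) for n in("side","top")])
print(proj("side",o+H@np.array([-135,0,88.5])))
E
```

```text
bar [-134.69298628   -1.15814372   90.01549073] pivot [-69.48424808   0.42597812  74.50100063]
-60 [array([275.8, 245.4]), array([358.9, 298.5])]
0 [array([274.3, 220.4]), array([330.9, 289.7])]
60 [array([272.9, 197.9]), array([303.1, 281. ])]
[288.14485419 248.11850726]
```

Request:
step_arm(deltas=[[[0, 3, -10, 0, 0, 0, 0], [0, 4, -13, 0, 0, 0, 0], [0, 5, -13, 0, 0, 0, 0], [0, 5, -11, 0, 0, 0, 0], [0, 4, -7, 0, 0, 0, 0], [0, 0, 0, 0, 0, 0, 0], [0, 0, 0, 0, 0, 0, 0]]])

```text
clock: 9.83
eef_pos: [495.4, 39.7, 110.3]
tool_rot: [-2.74, 0.876, 2.856]
force: [-1.1, 1.0, 0.3]
width: 0.0
```

```bash
python3 st.py; python3 pic.py 5
```

```text
t 9.8333 q [-0.2   1.05 -0.82  2.38  1.64  1.63 -1.3 ] F [-1.1  1.   0.3]
tool axes in head (cols)
 [[-0.64   0.298  0.708]
 [-0.001  0.921 -0.389]
 [-0.768 -0.25  -0.589]]
tcp head [-145.    15.8  110.3] tip head [-139.3   12.7  105.6] world [495.4  39.7 110.3]
```

View pics/side5.png

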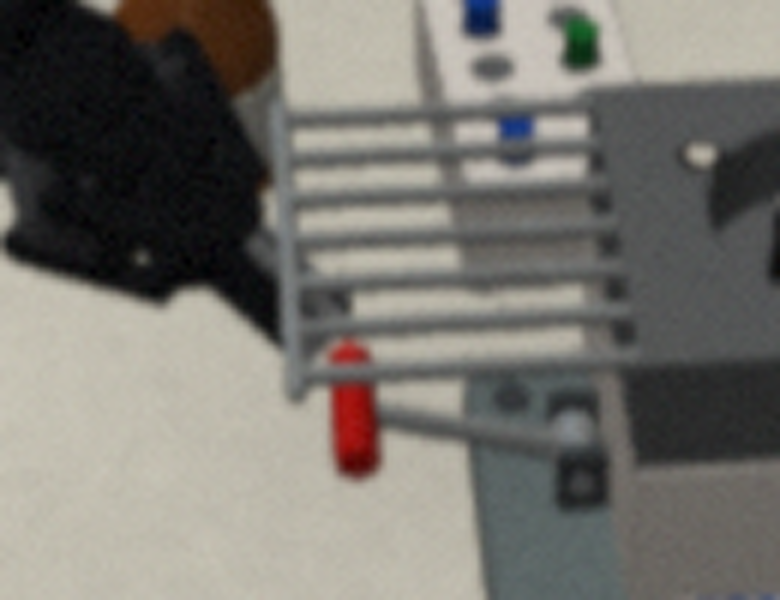

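Request:
step_arm(deltas=[[[0, -1.5, -5, 0, 0, 0, 0], [0, 0, 0, -2, 0, 0, 0], [0, 0, 0, -2, 0, 0, 0], [0, 0, 0, -2, 0, 0, 0], [0, 0, 0, -2, 0, 0, 0], [0, 0, 0, 0, 0, 0, 0]]])

```text
clock: 10.43
eef_pos: [493.6, 35.4, 101.5]
tool_rot: [-2.74, 0.876, 2.858]
force: [-0.2, 0.5, 0.5]
width: 0.2
```

Request:
step_arm(deltas=[[[0, 0, 0, -1.5, 0, 0, 0], [0, 0, 0, -1.5, 0, 0, 0], [0, 0, 0, -1.5, 0, 0, 0], [0, 0, 0, -1.5, 0, 0, 0], [0, 0, 0, 0, 0, 0, 0]]])

```text
clock: 10.85
eef_pos: [492.9, 35.7, 95.4]
tool_rot: [-2.74, 0.874, 2.858]
force: [-5.1, 3.2, 1.8]
width: 0.0
```

```bash
python3 st.py; python3 pic.py 6
```

```text
t 10.85 q [-0.2   1.08 -0.81  2.39  1.66  1.64 -1.34] F [-5.1  3.2  1.8]
tool axes in head (cols)
 [[-0.642  0.296  0.707]
 [-0.003  0.922 -0.388]
 [-0.767 -0.251 -0.591]]
tcp head [-146.2   11.2   95.4] tip head [-140.5    8.1   90.7] world [492.9  35.7  95.4]
```

View pics/side6.png

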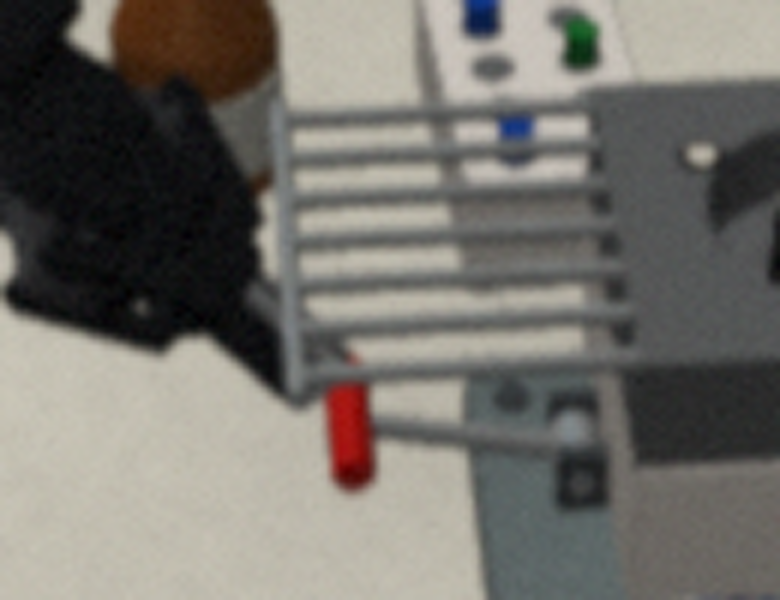

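Request:
step_arm(deltas=[[[0, -0.3, 0, -1.2, 0, 0, 0], [0, -0.3, 0, -1.2, 0, 0, 0], [0, -0.3, 0, -1.2, 0, 0, 0], [0, -0.3, 0, -1.2, 0, 0, 0], [0, 0, 0, 0, 0, 0, 0]]])

```text
clock: 11.37
eef_pos: [491.7, 35.9, 90.5]
tool_rot: [-2.741, 0.873, 2.858]
force: [-6.4, 2.6, 1.6]
width: 0.2
```

Request:
step_arm(deltas=[[[0, -0.2, 0, -1.2, 0, 0, 0], [0, -0.2, 0, -1.2, 0, 0, 0], [0, -0.2, 0, -1.2, 0, 0, 0], [0, 0, 0, 0, 0, 0, 0]]])

```text
clock: 11.7
eef_pos: [491.1, 36.1, 86.8]
tool_rot: [-2.741, 0.873, 2.857]
force: [-7.0, 3.1, 2.2]
width: 0.1
```

Request:
step_arm(deltas=[[[0, -0.2, 0, -1, 0, 0, 0], [0, -0.2, 0, -1, 0, 0, 0], [0, -0.2, 0, -1, 0, 0, 0], [0, 0, 0, 0, 0, 0, 0]]])

```text
clock: 12.03
eef_pos: [490.6, 36.2, 83.8]
tool_rot: [-2.742, 0.873, 2.857]
force: [-5.7, 2.9, 0.7]
width: 0.3
```

Request:
step_arm(deltas=[[[0, -0.1, 0, -0.8, 0, 0, 0], [0, -0.1, 0, -0.8, 0, 0, 0], [0, -0.1, 0, -0.8, 0, 0, 0], [0, 0, 0, 0, 0, 0, 0]]])

```text
clock: 12.37
eef_pos: [490.3, 36.3, 81.4]
tool_rot: [-2.742, 0.873, 2.857]
force: [-5.5, 3.4, 1.5]
width: 0.2
```

```bash
python3 st.py; python3 pic.py 7
```

```text
t 12.3667 q [-0.21  1.12 -0.79  2.39  1.68  1.65 -1.37] F [-5.5  3.4  1.5]
tool axes in head (cols)
 [[-0.642  0.295  0.707]
 [-0.002  0.922 -0.387]
 [-0.766 -0.25  -0.592]]
tcp head [-148.9   11.1   81.4] tip head [-143.2    8.    76.6] world [490.3  36.3  81.4]
```

View pics/side7.png

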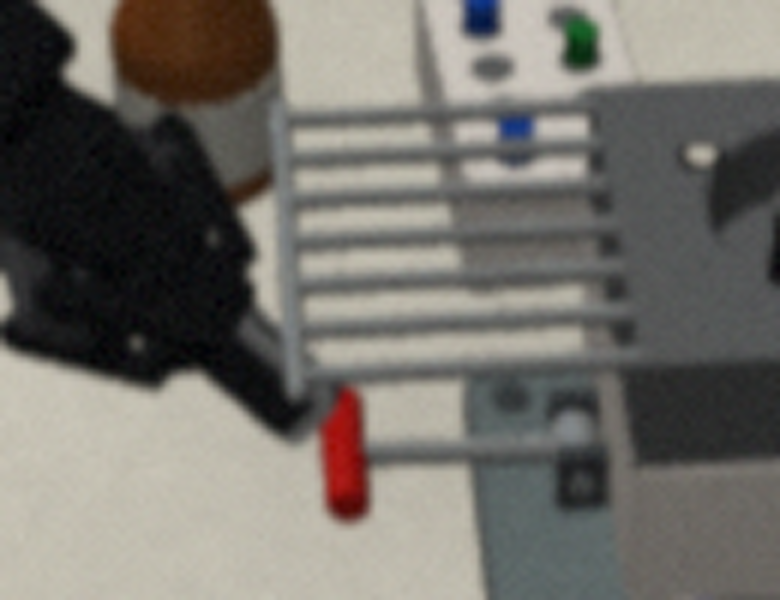

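Request:
step_arm(deltas=[[[0, 0, 0, -0.8, 0, 0, 0], [0, 0, 0, -0.8, 0, 0, 0], [0, 0, 0, -0.8, 0, 0, 0], [0, 0, 0, 0, 0, 0, 0]]])

```text
clock: 12.8
eef_pos: [490.1, 36.3, 78.8]
tool_rot: [-2.742, 0.873, 2.857]
force: [-5.2, 3.1, 2.0]
width: 0.1
```

Request:
step_arm(deltas=[[[0, 0, 0, -0.8, 0, 0, 0], [0, 0, 0, -0.8, 0, 0, 0], [0, 0, 0, 0, 0, 0, 0]]])

```text
clock: 13.05
eef_pos: [490.2, 36.3, 77.6]
tool_rot: [-2.741, 0.873, 2.858]
force: [-8.0, 3.7, 4.5]
width: -0.3
```

Request:
step_arm(deltas=[[[0, 0, 0, -0.8, 0, 0, 0], [0, 0, 0, -0.8, 0, 0, 0], [0, 0, 0, 0, 0, 0, 0]]])

```text
clock: 13.3
eef_pos: [490.3, 36.3, 77.0]
tool_rot: [-2.74, 0.875, 2.859]
force: [-10.3, 5.7, 9.9]
width: 0.1
```

Request:
step_arm(deltas=[[[0, 0, 0, 0, 0, 0, 0], [0, 0, 0, 0, 0, 0, 0], [0, 0, 0, 0, 0, 0, 0]]])

```text
clock: 13.55
eef_pos: [490.3, 36.4, 77.0]
tool_rot: [-2.741, 0.875, 2.859]
force: [-9.7, 6.0, 10.2]
width: 0.4
```

```bash
python3 st.py; sed -i 's/(230,180,360,280)/(260,200,390,300)/' pic.py; python3 pic.py 8
```

```text
t 13.55 q [-0.22  1.13 -0.79  2.39  1.69  1.66 -1.38] F [-9.7  6.  10.2]
tool axes in head (cols)
 [[-0.641  0.295  0.709]
 [-0.003  0.922 -0.386]
 [-0.768 -0.25  -0.59 ]]
tcp head [-148.9   11.1   77. ] tip head [-143.2    8.    72.3] world [490.3  36.4  77. ]
```

View pics/side8.png

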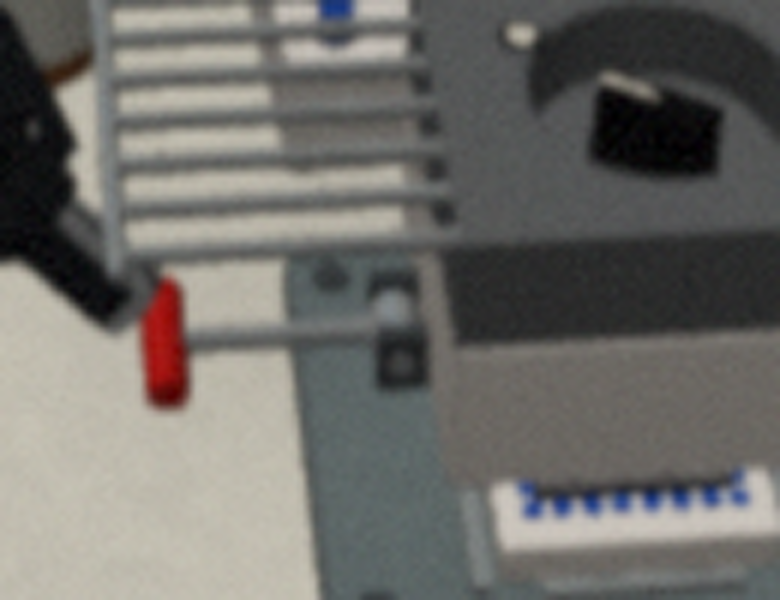

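```bash
python3 - <<'E'
from loc import *
from scipy.optimize import least_squares
th=np.radians(-16.5);H=np.array([[np.cos(th),-np.sin(th),0],[np.sin(th),np.cos(th),0],[0,0,1]]);o=np.array([629.9,-16.6,0])
c={}
for k in("side0","side3","side4","side6","side7","side8"):
    z=np.load(f"pics/{k}.npz");m=red("side",z["im"]);m[:,:260]=0;m[:,330:]=0;m[:200]=0
    v,u=np.nonzero(m);vb=v.max();ub=u[v>=vb-1].mean();c[k]=(ub,vb)
    f=least_squares(lambda p:proj("side",o+H@np.array([p[0],-24,p[1]]))-[ub,vb],[-135,85]);print(k,ub,vb,"bar -y end x,z",f.x.round(1),"n",m.sum())
E
```

```text
side0 289.0 258 bar -y end x,z [-135.    88.1] n 89
side3 289.14285714285717 258 bar -y end x,z [-134.7   88.1] n 90
side4 288.85714285714283 258 bar -y end x,z [-135.2   88.1] n 91
side6 288.14285714285717 260 bar -y end x,z [-136.6   83.2] n 95
side7 287.5 265 bar -y end x,z [-137.9   70.6] n 108
side8 287.22222222222223 266 bar -y end x,z [-138.5   68.1] n 106
```

Request:
step_arm(deltas=[[[0, 0, 0, 2, 0, 0, 0], [0, -3, 3, 3, 0, 0, 0], [0, -5, 8, 5, 0, 0, 0], [0, -5, 10, 5, 0, 0, 0], [0, -4, 14, 5, 0, 0, 0], [0, -4, 14, 5, 0, 0, 0], [0, 0, 14, 5, 0, 0, 0], [0, 0, 0, 0, 0, 0, 0], [0, 0, 0, 0, 0, 0, 0]]])

```text
clock: 14.4
eef_pos: [470.2, 98.7, 106.8]
tool_rot: [-2.741, 0.877, 2.857]
force: [0.1, -0.4, 0.4]
width: 0.2
```

```bash
python3 st.py; python3 pic.py 9
```

```text
t 14.4 q [-0.33  1.07 -0.86  2.32  1.52  1.67 -1.35] F [ 0.1 -0.4  0.4]
tool axes in head (cols)
 [[-0.639  0.297  0.709]
 [-0.002  0.922 -0.388]
 [-0.769 -0.249 -0.589]]
tcp head [-185.8   65.2  106.8] tip head [-180.2   62.1  102.1] world [470.2  98.7 106.8]
```

View pics/side9.png

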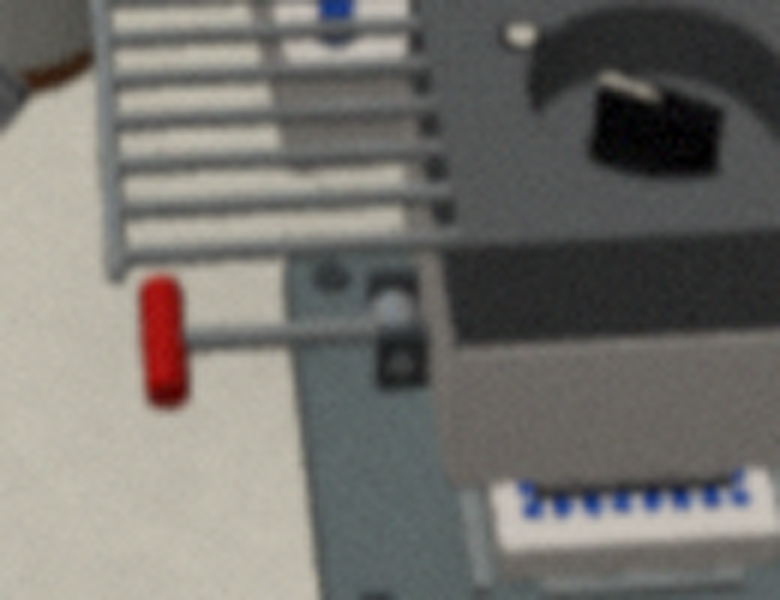

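View pics/top9.png

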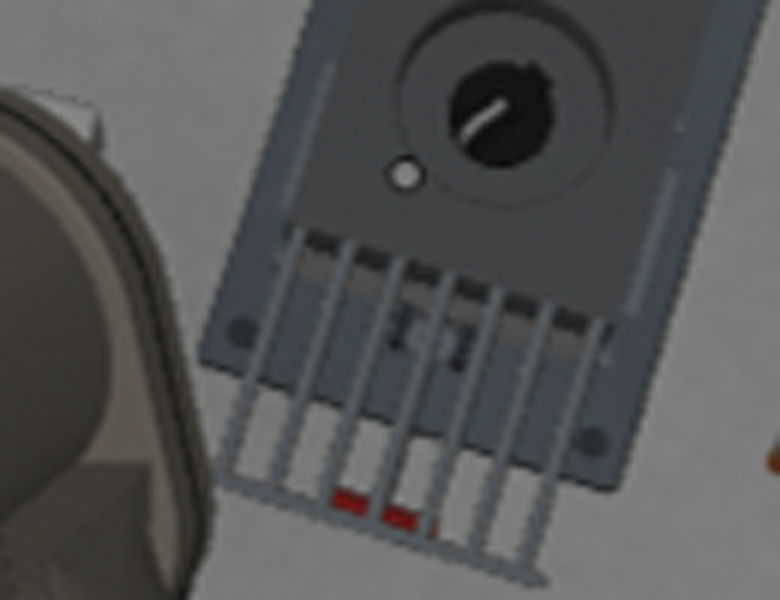

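Request:
step_arm(deltas=[[[0, -2, 0, 12, 0, 0, 0], [0, -2, 0, 12, 0, 0, 0], [0, 0, 0, 12, 0, 0, 0], [0, 0, 0, 0, 0, 0, 0], [0, 0, 0, 0, 0, 0, 0]]])

```text
clock: 14.92
eef_pos: [466.2, 97.3, 142.7]
tool_rot: [-2.74, 0.877, 2.856]
force: [0.3, -0.4, -0.2]
width: 0.2
```

```bash
python3 st.py; python3 - <<'E'
from loc import *
im,D=ctrl.get_image("side");cv2.imwrite("pics/side10.png",im[...,::-1])
E
```

```text
t 14.9167 q [-0.31  0.99 -0.9   2.33  1.46  1.66 -1.29] F [ 0.3 -0.4 -0.2]
tool axes in head (cols)
 [[-0.64   0.298  0.709]
 [-0.002  0.921 -0.389]
 [-0.769 -0.25  -0.589]]
tcp head [-189.3   62.7  142.7] tip head [-183.6   59.6  138. ] world [466.2  97.3 142.7]
```

View pics/side10.png

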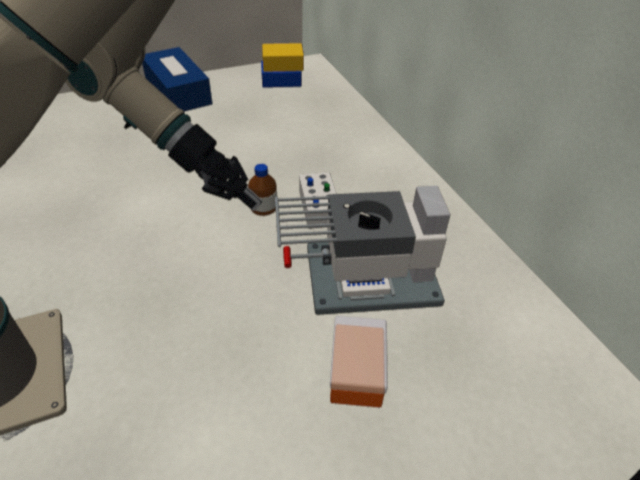

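The arm is clear of everything. The bottle at (262,190), the rack at (316,198) and the tip box at (359,360) are where they started, and the lever at (288,257) has stayed down. I'm handing the job in.

```bash
python3 -c "
from cell import ctrl
print(ctrl.finish_job())"
```

```text
the job is handed in; nothing more can be done
None
```

I turned the trim knob clockwise onto the white dot and let go. Then I pushed the lever down until the foot stopped on the plate, backed off, and handed the job in at about 15 s. The hand-in gave no verdict.

**Last checks:**
- **Knob:** the pointer was within about 3° (0.05 rad) of the dot when I measured it after letting go. The final pictures still show it there.
- **Foot and plate:** the lever stopped hard after the red bar had come down about 20 mm. At the stop the tool felt about 15 N in total, about 10 N of it vertical. That puts the press on the plate at roughly 25–35 N, under the 60 N limit. The lever stayed down after I backed off.
- **Surroundings:** the plate, tip box, tube rack and bottle look unmoved in the pictures. The force reading was about zero at the end, so nothing was being touched.

**What did not go to plan:**
- **Arm reach:** a straight forward lean of 35–50° was out of reach because joint 4 hit its limit. I leaned about 50° forward and about 23° sideways instead.
- **Guard wire position:** the front guard wire looked about 4 mm nearer the head than the given dimensions suggest. I had enough clearance either way.
- **Foot contact:** I judged this from the hard stop and the picture, and could not measure it directly.

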